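Seal the airtight soap tub on the vanity

ROBOT

A 7-joint arm with a two-finger parallel gripper is mounted at the origin on the work surface. World frame = base frame: x ahead of the robot, y to its left, z up, the work surface at z = 0. Lengths are in m, angles in rad, forces in N, time in s.
With the tool pointing down it reaches from about 0.4 to 0.9 m from the base axis. Payload 5.5 kg.
Tool frame: the origin (TCP) lies midway between the tips of the shut fingers; the grasp point (between the pads) lies 19 mm behind it (manip.grip_depth is the distance from the TCP to the grasp point, in m); z points along the fingers, y is the line along which they close (so a half turn about z gives the same grasp; the last joint's range is limited). The gripper opens to 92 mm and grips with 3 to 60 N. Pads are 19 mm wide; open, the fingers measure 130 mm over their backs; the gripper's body (75 mm by 190 mm) begins 47 mm behind the grasp point.
Start: joints at [1.424, 0.501, -0.427, 1.55, 0.221, 1.138, -0.21], TCP at [0.259, -0.596, 0.227] pointing down, gripper open.
Joint ranges: [-2.88, 2.88], [-0.31, 2.03], [-1.54, 1.56], [0.2, 2.42], [-1.41, 4.55], [0.19, 2.02], [-2.57, 2.57]. Speed limits (rad/s): [2.57, 2.57, 3.14, 3.14, 3.14, 3.14, 3.14].

INTERFACE

Orientations are given as a unit quaternion [x, y, z, w].
In Python, from bench import manip, effector, viewer gives the robot as it stands. Calls block until the motion is done:
- manip.move_pose(position, orientation): joint-space move of the TCP to a pose.
- manip.servo_line(position, ori=None, vel=0.15): straight line of the TCP; ori=None keeps the orientation; vel is the mean speed in m/s.
- manip.movej(angles): joint-space move.
- effector.open_jaws() and effector.close(f_grip=None): open the fingers fully, or close them until they stop; f_grip is the grip in N (None keeps the last).
- manip.sleep(seconds).
- manip.solve_ik(position, orientation): joint angles nearest the present ones, or None.
- viewer.get_image(name): name is "side" or "top" or "wrist"; returns the picture (384x512x3 uint8, red, green, blue); there is no depth.
- viewer.get_calibration(name): a dict with "vfov" (degrees; the focal length in pixels is half the picture's height over the tangent of half this angle, whatever the lens; pixels are square), "cx", "cy" (the principal point, pixels), "dist_coeffs" ([k1, k2, p1, p2, k3] as OpenCV has them; the pictures are not rectified), "eye" and "attitude" of the camera in the world. Camera axes: x right, y down, z forward; pixel columns grow to the right and rows downward; lengths in m; the calibration is good to about 2 mm. A picture is of the moment at which its call begins: read the wrist's pose just before it. get_calibration takes no time and is no camera call; for the wrist camera it gives the pose at the moment of the call.
A pose or a line that the arm cannot do raises manip.PlanningError and nothing moves.
- manip.hand_in(): hands the job in; it is judged then, once.
Readings, each from a call of its own:
- manip.current_clock(): time.
- manip.current_q(): joint angles.
- manip.current_joint_velocities(): joint speeds.
- manip.current_tau(): joint torques, N m.
- manip.current_tool_pos(): TCP position.
- manip.current_tcp_rot(): TCP orientation.
- manip.current_force(): force on the tool from outside, world axes, zero at the start.
- manip.current_wrist_torque(): the same for the moment, N m.
- manip.current_finger_gap(): finger opening in m.
- manip.current_gripper_force(): force on a finger pad.
Only numpy, scipy, OpenCV 4.12 (cv2) and the standard library are available. Lean on these libraries where they do the work, as an engineer would, in place of code of your own. Each camera call takes 0.05 s, during which the arm holds its last target. There are 200 camera calls.

TASK

Close the soap tub airtight with its lid: lift off the amber glass jar that someone left standing on the lid and set it down upright on a free patch of the counter, clear of everything; then lay the lid squarely on the tub and press it down corner by corner round its edge until it sits fully home on the rim all the way round. Don't drop the jar or bring it into contact with its neighbours, and leave everything else on the counter where it stands.

Things in the scene. Friction and masses are not known exactly. Their poses are not given: they have to be found in the camera images.
- jar_mid (a point): Empty amber glass jar, 54 mm across over its straight body (up to 62 above its foot), neck 44 across, 80 high, 160 g. At the start it stands upright on the lid, to one side of the rib (axis 36 to 42 along the lid's x from its middle). Point: its centre, 40 above its foot; z towards its mouth.
- lid_rib (a point): Loose white lid of the tub, 220 g: rigid plate 150 (x) x 110 (y) x 5 mm; on its middle an upright grip rib 12 thick (x), 60 long (y), 24 high; below it a plug 12 deep, 125 x 85, its lower 6 tapering to 117 x 77. Half a turn about z is all the same. Point: centre of the rib, 12 above the plate's top, 29 above the plug's foot; z up. At the start it lies on the counter, plug down.
- tub: Open airtight tub of white plastic with bars of soap low inside, fixed in its place. Flat rim 90 mm above the counter, 149 x 109 outside, mouth 129 x 89. Origin on the counter under its centre, x along its long side, z up. Lid fully home: plate flat on the rim all round, its top 95 above the counter, long side along the tub's.
- gasket (a point): Centre of the tub's mouth, 96 mm above the counter: top of the black rubber gasket that runs round on the rim, 6 above it. A lid just laid on rests on it, plug 6 into the mouth. It yields to a firm push and stays down: a push of 10 to 15 N on a corner of the lid sends that corner home, while others may rise, so each needs its turn, some a second.
- lid_corner1 (a point): Spot to press on top of the lid's plate near its +x +y corner, 62 mm along x and 42 along y from the lid's middle. 95 above the counter when home, 101 when the lid lies on the untouched gasket.
- lid_corner2 (a point): Spot to press on top of the lid's plate near its -x +y corner, 62 mm along x and 42 along y from the lid's middle. 95 above the counter when home, 101 when the lid lies on the untouched gasket.
- lid_corner3 (a point): Spot to press on top of the lid's plate near its -x -y corner, 62 mm along x and 42 along y from the lid's middle. 95 above the counter when home, 101 when the lid lies on the untouched gasket.
- lid_corner4 (a point): Spot to press on top of the lid's plate near its +x -y corner, 62 mm along x and 42 along y from the lid's middle. 95 above the counter when home, 101 when the lid lies on the untouched gasket.
- holder: Bystander: grey plastic toothbrush holder, upright rounded box 72 x 56 x 108 mm high with a closed flip-top lid; loose; origin under its centre, x along the 72 mm side.
- clipper: Bystander: steel nail clipper lying flat, 58 x 12 x 15 mm high; loose; origin under its centre, x along its length.
- ring_dish: Bystander: blue ceramic ring dish, round, 84 across, 18 mm high; loose; origin under its centre.
- soap_pump: Bystander: white ceramic soap bottle with a steel pump, round, 64 across, 149 mm high; loose; origin under its centre; the spout sticks out 40 from the axis along -x at 140 high.
- tumbler: Bystander: white ceramic tumbler, round, 74 across, 95 mm high; loose; origin under its centre.
- cream_pot: Bystander: white plastic cream pot with an aluminium screw cap, round, 64 across, 45 mm high; loose; origin under its centre.
- nail_brush: Bystander: wooden nail brush lying bristles down, 78 x 34 x 43 mm high; loose; origin under its centre, x along its length.
- scent: Bystander: rectangular clear glass scent bottle with a dark wooden cap, 44 x 30 x 85 mm high; loose; origin under its centre, x along the 44 mm side.
- basin_edge (a point): Point of the fixed oval white basin's rim that is nearest the robot's work, 120 mm above the counter: the +y end of its oval, which is 336 (x) x 420 (y), 121 high; the basin's centre lies 210 along this point's -y. Its mixer tap stands beyond it.
Not all that is in view belongs to the job. What is shaped like the part that bears lid_rib but blue or yellow is not meant. Of the things shaped like the part that bears jar_mid, the amber glass one is meant.

How it is judged:
On the way, in this order (a step that is already met when the one before it is completed fails the run):
1. the jar stands upright on the counter, off the lid, and is let go (height (world z) of jar_mid between 0.036 and 0.044 m and angle between jar_mid's own z axis and vertical below 0.08 rad and contact force between the fingers and jar below 0.1 N and linear speed of jar below 0.05 m/s), for 0.2 s.
2. the lid lies on the tub with its plug in the mouth (horizontal distance between lid_rib and tub below 0.01 m and z of lid_rib in the frame of tub below 0.116 m and angle between the x axis of lid_rib and the x axis of tub, either way round below 0.15 rad), for 0.2 s.
3. the lid goes down point by point: some corner is home while another still stands proud (z of any of lid_corner1, lid_corner2, lid_corner3, lid_corner4 in the frame of tub below 0.0965 m and z of any of lid_corner1, lid_corner2, lid_corner3, lid_corner4 in the frame of tub above 0.098 m), for 0.05 s.
At the end, for the whole second after the job is handed in: The lid lies on the tub, square to it (centre within 6 mm, 0.1 rad, either way round) and pressed home at all four corners (each within 1.5 mm of its fully seated height); the jar stands upright on the counter; both are let go and at rest (z of each of lid_corner1, lid_corner2, lid_corner3, lid_corner4 in the frame of tub below 0.0965 m and horizontal distance between lid_rib and tub below 0.006 m and angle between the x axis of lid_rib and the x axis of tub, either way round below 0.1 rad and height (world z) of jar_mid between 0.036 and 0.044 m and angle between jar_mid's own z axis and vertical below 0.08 rad and linear speed of each of jar, lid below 0.02 m/s); the robot touches nothing.
It fails at once if a bystander is shoved (more than 10 mm) (distance of any of holder, clipper, ring_dish, soap_pump, tumbler, cream_pot, nail_brush, scent from where it was at the start of the episode above 0.01 m).
It fails at once if the jar touches something that stands on the counter beside it (contact force between jar and holder above 0.2 N or contact force between jar and clipper above 0.2 N or contact force between jar and ring_dish above 0.2 N or contact force between jar and soap_pump above 0.2 N or contact force between jar and tumbler above 0.2 N or contact force between jar and cream_pot above 0.2 N or contact force between jar and nail_brush above 0.2 N or contact force between jar and scent above 0.2 N or contact force between jar and basin above 0.2 N or contact force between jar and tub above 0.2 N).
It fails at once if the jar is dropped (falls freely and lands faster than 0.6 m/s) (linear speed of jar above 0.6 m/s and height (world z) of jar_mid below 0.065 m and contact force between the fingers and jar below 0.1 N).
It also fails if it takes over 72 s, if anything falls off the work surface, if the arm or the gripper's body presses on something with over 40 N, if the wrist force passes 120 N, or if a joint passes its speed limit or range.

## Working session

There is one attempt and no reset: what is moved stays moved. The work goes in short steps, each a Python script; the robot and the scene stay as the last script left them, time stands still between calls to the robot, and variables do not carry over. Pictures are saved under pics/ and viewed, at most 10 in all, crops included, and the job is handed in when it is done.

```bash
ls; mkdir -p pics; cat > h.py <<'E'
from bench import manip, effector, viewer
import numpy as np, cv2
from scipy.spatial.transform import Rotation as R
def cam(n):
    c=viewer.get_calibration(n); f=192/np.tan(np.radians(c['vfov'])/2)
    K=np.array([[f,0,c['cx']],[0,f,c['cy']],[0,0,1.]]); a=np.array(c['attitude'],float)
    M=a if a.shape==(3,3) else R.from_quat(a).as_matrix()
    return K,np.array(c['dist_coeffs'],float),np.array(c['eye'],float),M
def ray(C,uv):
    K,d,e,M=C; p=cv2.undistortPoints(np.array(uv,float).reshape(-1,1,2),K,d).reshape(-1,2)
    return np.c_[p,np.ones(len(p))]@M.T
def px2w(C,uv,z):
    r=ray(C,uv); e=C[2]; return e+r*((z-e[2])/r[:,2])[:,None]
def w2px(C,P):
    K,d,e,M=C; P=(np.array(P,float).reshape(-1,3)-e)@M
    return cv2.projectPoints(P,np.zeros(3),np.zeros(3),K,d)[0].reshape(-1,2)
def down(yaw): # tool down, tool y axis at angle yaw from world y
    return (R.from_euler('z',yaw)*R.from_euler('x',np.pi)).as_quat()
def save(n,im): cv2.imwrite('pics/'+n+'.png',im[:,:,::-1])
E
python3 - <<'E'
from h import *
for n in('top','side'):
    im=viewer.get_image(n); save(n,cv2.resize(im,(800,600),interpolation=cv2.INTER_CUBIC)); cv2.imwrite('raw_'+n+'.png',im[:,:,::-1]); print(n,viewer.get_calibration(n))
print(viewer.get_calibration('wrist'),manip.current_tcp_rot(),manip.current_clock())
E
```

```text
pics
top {'vfov': 52.340345818933166, 'cx': 263.1122465094236, 'cy': 192.41750477579907, 'dist_coeffs': array([0.02624411, 0.        , 0.        , 0.        , 0.        ]), 'eye': array([ 0.35728998, -0.02825665,  1.24526093]), 'attitude': array([-0.70122401,  0.71169418, -0.02356081,  0.03494527])}
side {'vfov': 56.359623249545145, 'cx': 252.1964563171964, 'cy': 188.26051740292613, 'dist_coeffs': array([-0.06524371,  0.        ,  0.        ,  0.        ,  0.        ]), 'eye': array([0.34824722, 0.74425264, 0.8653535 ]), 'attitude': array([-0.06334649,  0.92037007, -0.38497482,  0.02646776])}
{'vfov': 67.43100134153569, 'cx': 258.3336467401153, 'cy': 191.55598592316207, 'dist_coeffs': array([-0.05801959,  0.        ,  0.        ,  0.        ,  0.        ]), 'eye': array([ 0.33084773, -0.56594654,  0.38300896]), 'attitude': array([ 0.82717507, -0.5424226 , -0.08127576,  0.12228402])} [ 9.79081469e-01  2.03466662e-01 -1.45345220e-04 -8.79022856e-04] 0.1
```

View pics/top.png

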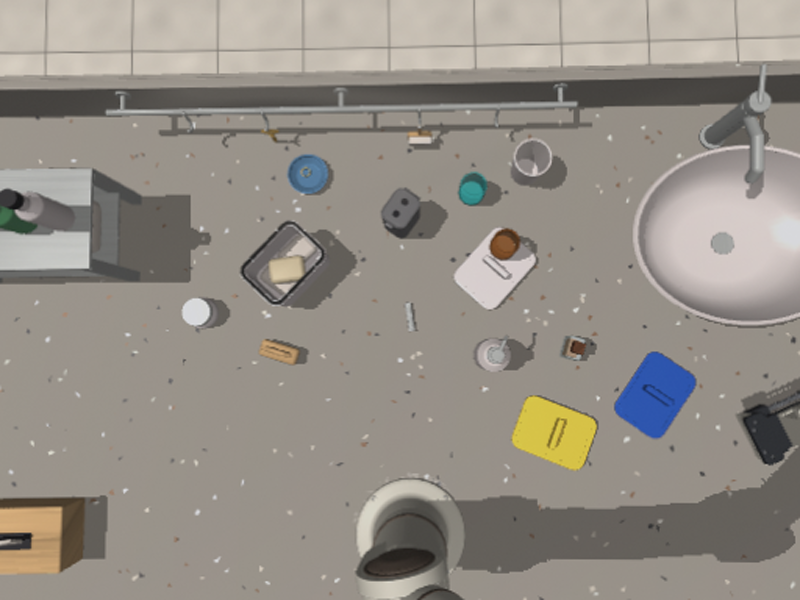

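View pics/side.png

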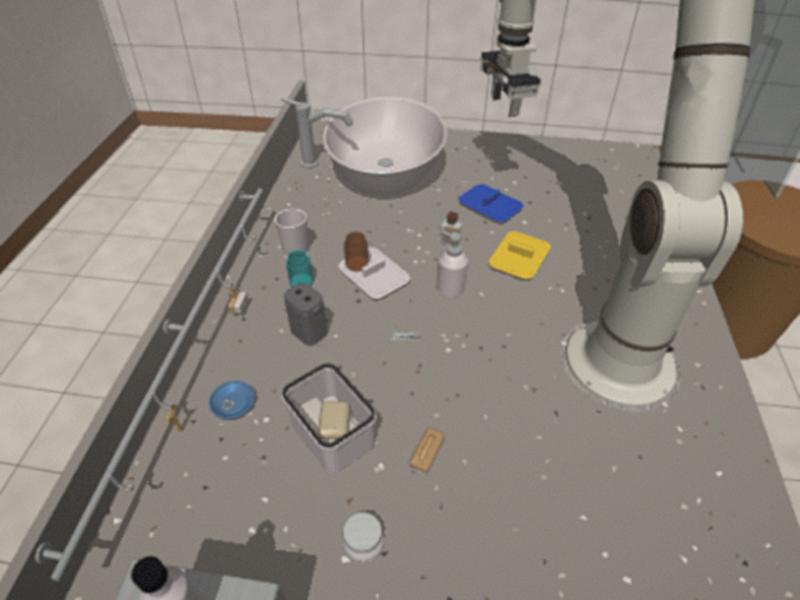

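The top view shows two jars of that shape: amber on the white lid at (504,244) and teal at (472,188). Amber is the one meant. There are three lids: white (495,268), yellow (555,432) and blue (655,395), and white is the one meant. The tub is at (284,263). I'll confirm in an enlarged crop.

```bash
python3 - <<'E'
from h import *
im=cv2.imread('raw_top.png')
a=cv2.resize(im[135:205,280:350],(400,400),interpolation=cv2.INTER_CUBIC)
b=cv2.resize(im[132:202,147:217],(400,400),interpolation=cv2.INTER_CUBIC)
cv2.imwrite('pics/crop.png',np.hstack([a,b]))
C=cam('top'); s=1/1.5625
for n,u,v,z in [('holder',401,210,.1),('teal',472,186,.08),('tumbler',533,157,.095),('dish',308,174,.018),('clipper',410,317,.01),('pump',494,354,.08),('scent',577,348,.08),('brush',280,352,.043),('cream',198,312,.045),('blue',655,395,.02),('yellow',555,432,.02),('basinL',636,230,.12),('jar',504,241,.1),('lid',495,268,.017)]:
    print(n,px2w(C,[(u*s,v*s)],z)[0].round(3))
E
```

```text
holder [0.626 0.006 0.1  ]
teal [ 0.675 -0.131  0.08 ]
tumbler [ 0.726 -0.248  0.095]
dish [0.724 0.199 0.018]
clipper [ 0.427 -0.006  0.01 ]
pump [ 0.35  -0.166  0.08 ]
scent [ 0.359 -0.323  0.08 ]
brush [0.36  0.25  0.043]
cream [0.441 0.412 0.045]
blue [ 0.265 -0.486  0.02 ]
yellow [ 0.196 -0.288  0.02 ]
basinL [ 0.575 -0.428  0.12 ]
jar [ 0.563 -0.188  0.1  ]
lid [ 0.523 -0.18   0.017]
```

View pics/crop.png

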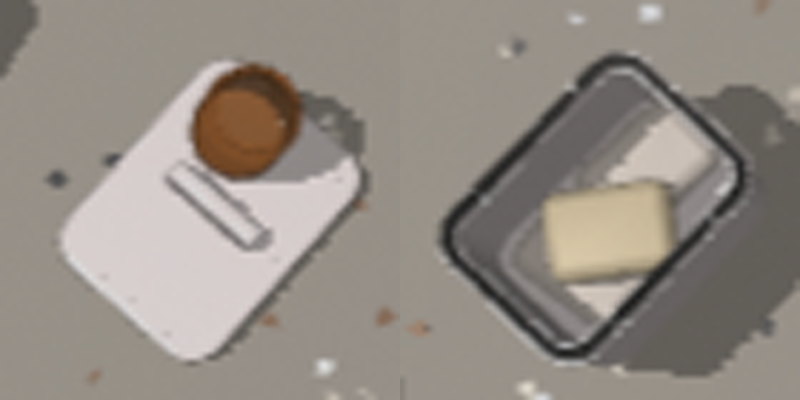

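Crop: the amber jar's mouth is at about (250,115) on the white lid, rib from (172,172) to (264,242). The tub gasket's corners are near (44,235), (218,58), (342,172) and (170,355) in the right half. Amber jar and white lid confirmed. Next are the wrist close-ups.

```bash
python3 - <<'E'
from h import *
C=cam('top')
f=lambda l,ox,oy:[((u+.5)/400*70-.5+ox,(v+.5)/400*70-.5+oy) for u,v in l]
rib=px2w(C,f([(172,172),(264,242)],280,135),.041); jar=px2w(C,f([(250,118)],280,135),.097)[0]
tub=px2w(C,f([(50,228),(212,60),(338,175),(172,352)],147,132),.096)
lc=rib.mean(0); d=rib[1]-rib[0]; ay=np.arctan2(d[1],d[0]); 
print('lid',lc,'ylid deg',np.degrees(ay),'jar',jar,'tub',tub.mean(0)); e=tub[1]-tub[0]+tub[2]-tub[3]; at=np.arctan2(e[1],e[0]); print('tub xdeg',np.degrees(at))
K,dd,eye,M=cam('wrist'); T=R.from_quat(manip.current_tcp_rot()).as_matrix()
off=T.T@(eye-manip.current_tool_pos()); ax=T.T@M[:,2]; print('off',off,'axis',ax)
yaw=ay-np.pi/2
def look(tgt,yaw,z,name):
    best=None
    for k in(-1,0,1):
        y=yaw+k*np.pi; Q=down(y); Rm=R.from_quat(Q).as_matrix()
        p=np.array([0,0,z]); a=Rm@ax; h=(z+(Rm@off)[2]-tgt[2])/-a[2]
        p[:2]=tgt[:2]-(Rm@off)[:2]-a[:2]*h
        q=manip.solve_ik(p,Q)
        if q is not None and (best is None or abs(q[6])<best[0]): best=(abs(q[6]),p,Q,y)
    print(name,best); _,p,Q,y=best
    manip.move_pose(p,Q); manip.sleep(.3)
    np.save(name+'_cam.npy',np.array([*cam(name_c)],dtype=object),allow_pickle=True)
    im=viewer.get_image('wrist'); cv2.imwrite('raw_'+name+'.png',im[:,:,::-1]); save(name,cv2.resize(im,(800,600),interpolation=cv2.INTER_CUBIC))
name_c='wrist'
look([.53,.22,.09],at,.30,'wtub')
look([lc[0],lc[1],.04],yaw,.30,'wlid')
print(manip.current_clock())
E
```

```text
lid [ 0.52190774 -0.179711    0.041     ] ylid deg -128.71794129444814 jar [ 0.56043169 -0.1904121   0.097     ] tub [0.5319115  0.23460211 0.096     ]
tub xdeg -43.692708044704595
off [ 0.07803562  0.00125537 -0.15724243] axis [-2.90542462e-01 -4.23728619e-05  9.56862099e-01]
wtub (np.float64(0.14557770950021107), array([0.50494035, 0.24222772, 0.3       ]), array([-3.72118887e-01, -9.28185075e-01, -5.68349441e-17, -2.27857102e-17]), np.float64(-3.9041742680825022))
wlid (np.float64(0.6411251198435584), array([ 0.4831708 , -0.15024221,  0.3       ]), array([-3.31485608e-01, -9.43460276e-01, -5.77702803e-17, -2.02976394e-17]), np.float64(-3.8173482087717883))
5.3333
```

View pics/wtub.png

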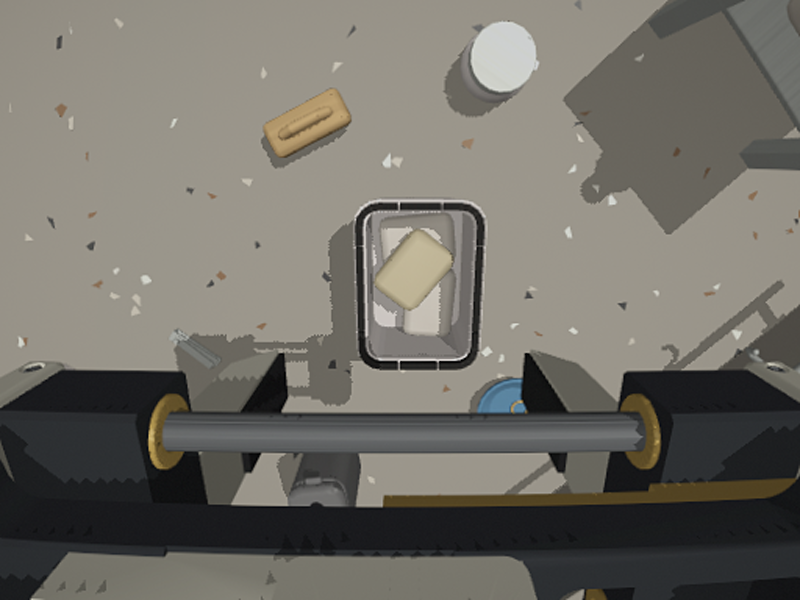

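View pics/wlid.png

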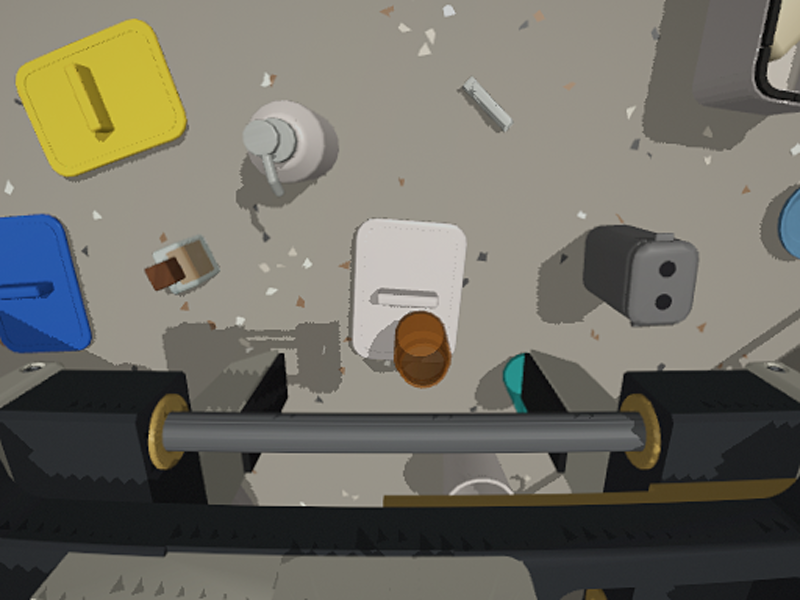

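wtub: the tub gasket spans (356..485, 200..370), square to the image. wlid: the lid spans (350..466, 218..360), with its rib at (405,298) and the amber jar at (422,348). One enlarged crop of each for exact readings.

```bash
python3 - <<'E'
import cv2,numpy as np
a=cv2.imread('raw_wlid.png')[132:252,222:302]; b=cv2.imread('raw_wtub.png')[122:242,225:315]
r=lambda i:cv2.resize(i,None,fx=4.7,fy=4.7,interpolation=cv2.INTER_CUBIC)
cv2.imwrite('pics/crop2.png',np.hstack([r(a),r(b)])); print(r(a).shape)
E
```

```text
(564, 376, 3)
```

View pics/crop2.png

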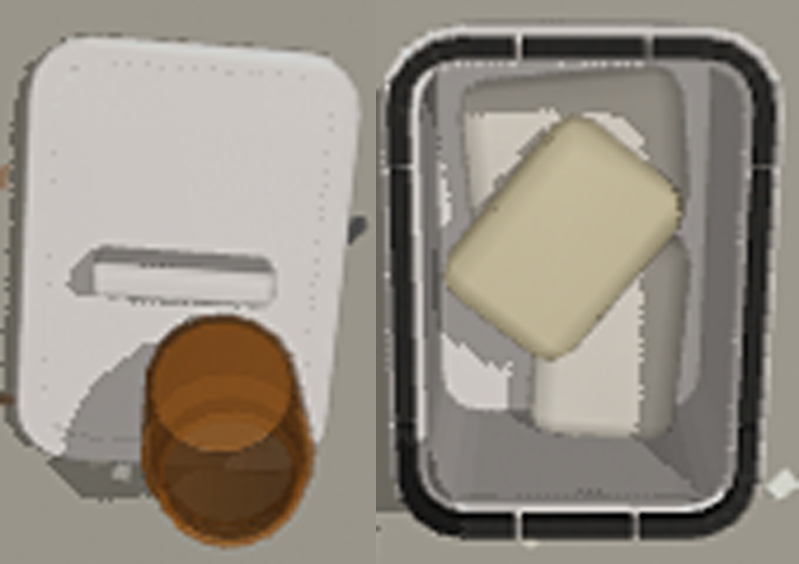

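```bash
cat > fit.py <<'E'
from h import *
from scipy.optimize import least_squares as LS
CL=tuple(np.load('wlid_cam.npy',allow_pickle=True)); CT=tuple(np.load('wtub_cam.npy',allow_pickle=True))
fl=lambda l,ox,oy:[((u+.5)/4.7-.5+ox,(v+.5)/4.7-.5+oy) for u,v in l]
L=lambda l,z:px2w(CL,fl(l,222,132),z)[:,:2]
T=lambda l,z:px2w(CT,fl([(u-376,v) for u,v in l],225,122),z)[:,:2]
loc=lambda P,p:(P-p[:2])@np.array([[np.cos(p[2]),-np.sin(p[2])],[np.sin(p[2]),np.cos(p[2])]])
top,bot,lf,rt=T([(520,47),(650,48)],.096),T([(520,525),(640,525)],.096),T([(401,170),(409,430)],.096),T([(765,170),(750,440)],.096)
def ft(p): return np.r_[abs(loc(top,p)[:,0])-p[3],abs(loc(bot,p)[:,0])-p[3],abs(loc(lf,p)[:,1])-p[4],abs(loc(rt,p)[:,1])-p[4]]
t=LS(ft,[.532,.2346,-.76,.069,.049]); print('tub',t.x.round(4),(t.fun*1e3).round(1))
ribs=L([(97,262),(272,277),(270,304),(95,290)],.041)
tp,l2,r2=L([(100,40),(320,60)],.017),L([(35,90),(20,390)],.017),L([(361,110),(331,400)],.017)
def fr(p): # jar sits on +x local side
    return np.r_[abs(loc(tp,p)[:,0])-.075,abs(loc(l2,p)[:,1])-.055,abs(loc(r2,p)[:,1])-.055,(loc(ribs,p)-loc(ribs,p).mean(0)).ravel()*0,loc(ribs,p).mean(0)]
l=LS(fr,[.522,-.18,-.676]); print('lid',l.x.round(4),(l.fun*1e3).round(1)); print('rib loc',(loc(ribs,l.x)*1e3).round(1))
a=np.linspace(0,2*np.pi,72); 
def bb(p):
    P=[]
    for r,z in((.027,.019),(.027,.079),(.022,.086),(.022,.097)): P.append(np.c_[p[0]+r*np.cos(a),p[1]+r*np.sin(a),0*a+z])
    q=w2px(CL,np.vstack(P)); return np.r_[q.min(0),q.max(0)]
o=np.array(fl([(143,315),(313,547)],222,132)).ravel()
j=LS(lambda p:bb(p)-o,[.56,-.19],diff_step=1e-4); print('jar',j.x.round(4),j.fun.round(1),'in lid',(loc(j.x[None],l.x)*1e3).round(1))
np.save('poses.npy',np.r_[t.x[:3],l.x,j.x])
E
python3 fit.py
```

```text
tub [ 0.5302  0.2346 -0.7655  0.0687  0.049 ] [ 0.1 -0.1  0.  -0.   0.2 -0.2  0.1 -0.1]
lid [ 0.5254 -0.179  -0.7492] [-0.4 -1.5 -1.5 -1.  -1.5 -0.2 -0.  -0.  -0.   0.   0.   0.   0.  -0.
 -1.9 -0.8]
rib loc [[ -6.9 -29. ]
 [ -6.1  27.4]
 [  3.   27.6]
 [  2.5 -29.1]]
jar [ 0.5661 -0.1952] [-0.7 -0.7  0.7  0.7] in lid [[40.9 15.8]]
```

```bash
cat >> h.py <<'E'
def bestyaw(p,yaw,half=True):
    c=[(abs(q[6]),y) for y in [yaw+k*np.pi for k in(-2,-1,0,1,2)] for q in [manip.solve_ik(p,down(y))] if q is not None]
    return min(c)[1]
E
python3 - <<'E'
from h import *
P=np.load('poses.npy'); t,l,j=P[:3],P[3:6],P[6:]
p=np.array([*j,.045]); y=bestyaw(p,l[2]); Q=down(y)
manip.move_pose(p+[0,0,.12],Q); manip.servo_line(p,vel=.1)
f0=manip.current_force()
effector.close(f_grip=15); manip.sleep(.2); print('gap',manip.current_finger_gap(),manip.current_gripper_force(),f0)
manip.servo_line(p+[0,0,.15],vel=.12); manip.sleep(.2); print('lifted gap',manip.current_finger_gap(),manip.current_force(),f0)
d=np.array([.42,.10,.030]); y2=bestyaw(d,t[2]+np.pi/2); print(y,y2)
if manip.current_finger_gap()>.04:
    manip.move_pose(d+[0,0,.15],down(y2)); manip.servo_line(d+[0,0,.02],vel=.1)
    fb=manip.current_force()
    for z in np.arange(.031,.0255,-.0005):
        manip.servo_line([d[0],d[1],z],vel=.01); f=manip.current_force()
        if f[2]-fb[2]>2: break
    print('z',z,f-fb,manip.current_tool_pos())
print(manip.current_clock())
E
```

```text
gap 0.05369636066790313 14.99995570475221 [1.01612969 0.00416968 0.44845311]
lifted gap 0.054052116988335404 [ 0.41856775  0.26674001 -1.44877224] [1.01612969 0.00416968 0.44845311]
2.3924166989210907 3.9469121592602066
z 0.027499999999999997 [-3.09362819 -0.40998401  6.67019177] [0.42003935 0.10002605 0.02793179]
16.3667
```

```bash
python3 - <<'E'
from h import *
P=np.load('poses.npy'); t,l=P[:3],P[3:6]
effector.open_jaws(); manip.sleep(.1); p=np.array(manip.current_tool_pos()); manip.servo_line(p+[0,0,.16],vel=.15)
g=np.array([*l[:2],.020]); y=bestyaw(g,l[2]+np.pi/2)
manip.move_pose(g+[0,0,.1],down(y)); manip.servo_line(g,vel=.1)
effector.close(f_grip=45); manip.sleep(.2); print('gap',manip.current_finger_gap(),manip.current_force())
manip.servo_line(g+[0,0,.16],vel=.12); manip.sleep(.2); print('lift',manip.current_finger_gap(),manip.current_force())
d=np.array([*t[:2],.18]); y2=bestyaw(d,t[2]+np.pi/2); print(y,y2)
manip.move_pose(d,down(y2)); manip.sleep(.2)
np.save('wheld_cam.npy',np.array([*cam('wrist')],dtype=object),allow_pickle=True)
im=viewer.get_image('wrist'); s=viewer.get_image('side')
save('held',np.hstack([cv2.resize(i,(400,300),interpolation=cv2.INTER_AREA) for i in(im,s)])); cv2.imwrite('raw_held.png',im[:,:,::-1])
print(manip.current_clock())
E
```

```text
gap 0.011636564725752968 [-0.12891108  0.03556203  0.88950941]
lift 0.01142287478287894 [ 0.43572749 -0.96597201 -1.63704854]
-5.461564935053392 3.9469121592602066
26.7833
```

View pics/held.png

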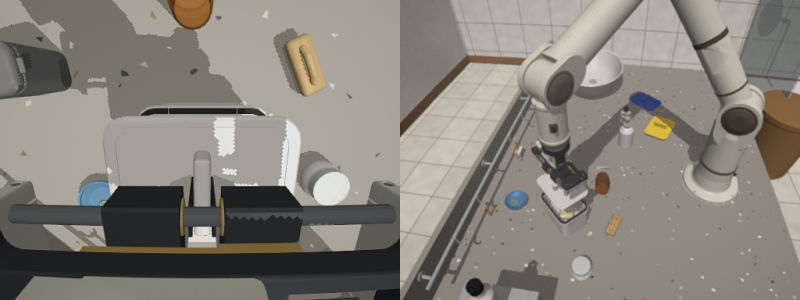

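The held view shows the lid gripped level in the jaws over the tub, its far edge near (200,118), and the jar standing. Checking the lid's offset in the hand by its far edge, then laying it on.

```bash
python3 - <<'E'
from h import *
C=tuple(np.load('wheld_cam.npy',allow_pickle=True)); g=cv2.imread('raw_held.png',0).astype(int)
for u in(160,215,330,350): print(u,g[140:166,u])
for v in(180,200): print(v,g[v,128:146],g[v,368:392])
t=np.load('poses.npy')[:3]; Rm=R.from_quat(manip.current_tcp_rot()).as_matrix(); p=np.array(manip.current_tool_pos())
print(p,t)
# predicted edges for a perfectly centred lid, plate top 3 mm below TCP
for a,b in((.055,-.04),(.055,0),(.055,.04),(.0,.075),(0,-.075),(.04,.075),(.04,-.075)):
    print(a,b,w2px(C,p+Rm@np.array([a,b,.003]))[0].round(1))
E
```

```text
160 [117 118 117 117 117 117 117 116 125 151 163 168 168 167 166 165 164 164
 162 161 161 160 160 159 158 159]
215 [104 106 105 104 102 132 165 146 156 160 165 169 167 167 166 165 164 162
 160 160 160 161 160 155 160 161]
330 [ 76  40  48  54  55  50  49  45 149 162 163 167 167 164 162 160 160 160
 160 160 160 160 155 154 160 161]
350 [168 168 168 168 168 168 168 160 155 159 162 166 165 162 161 160 160 160
 160 160 160 160 158 154 159 161]
180 [168 168 169 154 142 155 158 158 158 159 159 159 160 159 159 159 159 160] [201 210 230 228 228 228 228 228 228 228 228 228 228 228 228 227 207 177
 167 167 168 168 168 168]
200 [168 168 168 169 169 159 137 155 158 159 158 158 159 159 160 159 159 159] [147 232 229 228 228 228 228 228 228 228 228 228 229 225 207 160 119 116
 117 118 117 116 117 117]
[0.53039795 0.2341136  0.17998068] [ 0.53018965  0.23458989 -0.76547682]
0.055 -0.04 [189.  151.6]
0.055 0 [260.4 151.4]
0.055 0.04 [331.7 151.5]
0.0 0.075 [380.9 240. ]
0 -0.075 [139.5 240.1]
0.04 0.075 [389.5 177.5]
0.04 -0.075 [131.1 177.7]
```

```bash
python3 - <<'E'
from h import *
t=np.load('poses.npy')[:3]; Rm=R.from_quat(manip.current_tcp_rot()).as_matrix()
xy=t[:2]-(Rm@np.array([.001,-.001,0]))[:2]
manip.servo_line([*xy,.125],vel=.1); manip.sleep(.2); f0=manip.current_force()
for z in np.arange(.123,.099,-.001):
    manip.servo_line([*xy,z],vel=.03); f=manip.current_force()-f0
    if f[2]>5 or np.hypot(*f[:2])>8: break
print('z',z,f,manip.current_tool_pos(),manip.current_wrist_torque())
effector.open_jaws(); manip.sleep(.2); p=np.array(manip.current_tool_pos())
manip.servo_line(p+[0,0,.1],vel=.12)
# back off so the wrist camera sees the tub
p=np.array(manip.current_tool_pos()); q=p+Rm@np.array([-.05,0,0]); q[2]=.28
manip.move_pose(q,manip.current_tcp_rot()); manip.sleep(.2)
np.save('won_cam.npy',np.array([*cam('wrist')],dtype=object),allow_pickle=True)
im=viewer.get_image('wrist'); cv2.imwrite('raw_on.png',im[:,:,::-1]); save('on',cv2.resize(im[110:300,150:400],(800,608),interpolation=cv2.INTER_CUBIC)[:600])
print(manip.current_clock())
E
```

```text
z 0.10299999999999998 [-2.03469208 -3.18355603  8.10139942] [0.53023252 0.23613198 0.10391679] [-0.2259614   0.36725613 -0.03875519]
36.1417
```

View pics/on.png

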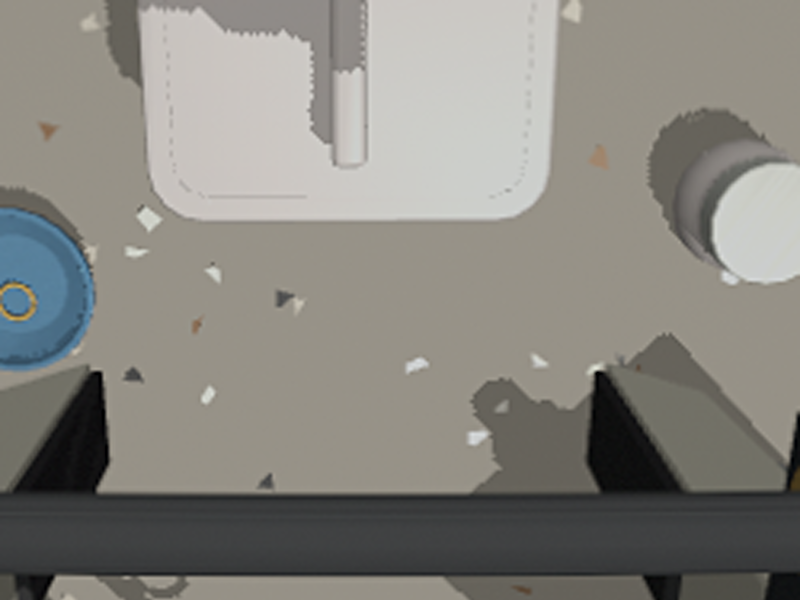

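The lid lies square on the tub: plate edges x 145 to 553, near edge at y≈217, with the rib central. Pressing the corners now.

```bash
python3 - <<'E'
from h import *
t=np.load('poses.npy')[:3]; c,s=np.cos(t[2]),np.sin(t[2]); Q=manip.current_tcp_rot()
effector.close(f_grip=20)
for rnd in range(2):
  for n,(a,b) in enumerate(((62,42),(-62,42),(-62,-42),(62,-42)),1):
    a,b=a/1e3,b/1e3; xy=t[:2]+[c*a-s*b,s*a+c*b]
    manip.move_pose([*xy,.14 if (rnd,n)==(0,1) else .135],Q); manip.servo_line([*xy,.112],vel=.1); f0=manip.current_force()[2]; zc=None; pk=0
    for z in np.arange(.107,.0885,-.001):
        manip.servo_line([*xy,z],vel=.04); f=manip.current_force()[2]-f0; za=manip.current_tool_pos()[2]; pk=max(pk,f)
        if zc is None and f>1.5: zc=za
        if f>25: break
    manip.servo_line([*xy,.135],vel=.15)
    print(rnd,n,'contact',zc,'end',za.round(4),'F',f.round(1),'t',manip.current_clock())
    if manip.current_clock()>64: break
E
```

```text
0 1 contact 0.1013833890484366 end 0.0961 F 26.0 t 43.1333
0 2 contact 0.10131852283646842 end 0.0959 F 27.6 t 48.5417
0 3 contact 0.10024468036599009 end 0.0955 F 27.7 t 53.5667
0 4 contact 0.10133211437806927 end 0.0951 F 29.2 t 58.975
1 1 contact 0.0955445519376702 end 0.0952 F 27.9 t 64.5083
```

```bash
python3 - <<'E'
from h import *
t=np.load('poses.npy')[:3]; c,s=np.cos(t[2]),np.sin(t[2]); f0=manip.current_force()[2]
for n,a,b in((2,-.062,.042),(3,-.062,-.042),(4,.062,-.042)):
    if manip.current_clock()>68.6: break
    xy=t[:2]+[c*a-s*b,s*a+c*b]
    manip.servo_line([*xy,.112],vel=.22)
    manip.servo_line([*xy,.0965],vel=.08); f=manip.current_force()[2]-f0; z=manip.current_tool_pos()[2]
    manip.servo_line([*xy,.0922],vel=.05)
    print(n,'F at .0965',f.round(1),z.round(4),'end',manip.current_tool_pos()[2].round(4),(manip.current_force()[2]-f0).round(1))
    manip.servo_line([*xy,.108],vel=.15); print(manip.current_clock())
im=viewer.get_image('side'); save('end',cv2.resize(im[200:320,150:280],(650,600)))
E
```

```text
2 F at .0965 -0.8 0.0956 end 0.0952 26.2
66.0833
3 F at .0965 -1.1 0.0955 end 0.0951 36.6
67.4667
4 F at .0965 -0.4 0.0957 end 0.0951 29.3
69.0333
```

All corners are below 95.6 mm, so the lid is home all round. Handing in.

```bash
python3 -c "
from h import *
print(manip.hand_in(),manip.current_clock())"
```

```text
the job is handed in; nothing more can be done
the job is handed in; nothing more can be done
```

The amber jar stands upright on a free patch of counter, the white lid is pressed home at all four corners of the tub, and the job was handed in at about 69 s of the 72 s allowed; no verdict came back.

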